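# Sort bottles, vials and a tube into their holders

### The job

Clear the mixed handful near the front of the bench, just to the right of the three black holders, into the holder where each kind belongs: the two reagent bottles into the tray with the two large bays, the two small dropper vials into the tray with the two small bays, and the lying conical tube along the cradle, centred on its two cross bars between the posts. One bottle or vial to a bay, standing on the bay's floor, either one in either bay whatever its cap colour; never tip over a bottle or vial, and leave the two nearby racks of sample tubes where they stand.

Things in the scene. Friction and masses are not known exactly. Their poses are not given: they have to be found in the camera images.
- bottle_1: round glass reagent bottle with a screw cap, standing: body 56 mm across and 69 mm high, then a cap 36 mm across from 70 to 105 mm above its underside (grasp it by the cap), 0.16 kg. Origin: centre of the underside, z up. Red cap. The two bottles are alike in shape and interchangeable
- bottle_2: round glass reagent bottle with a screw cap, standing: body 56 mm across and 69 mm high, then a cap 36 mm across from 70 to 105 mm above its underside (grasp it by the cap), 0.16 kg. Origin: centre of the underside, z up. Blue cap. The two bottles are alike in shape and interchangeable
- vial_1: small white dropper vial with a tapered cap, standing: body 17 mm across up to 30 mm, cap up to 15 mm across from 30 to 48 mm above the underside, 0.02 kg. Origin: centre of the underside, z up. Red cap. The two vials are alike in shape and interchangeable
- vial_2: small white dropper vial with a tapered cap, standing: body 17 mm across up to 30 mm, cap up to 15 mm across from 30 to 48 mm above the underside, 0.02 kg. Origin: centre of the underside, z up. Blue cap. The two vials are alike in shape and interchangeable
- tube: 50 ml conical centrifuge tube lying on the bench, 112 mm long: screw cap 34 mm across at its -y end (14 mm long), clear barrel 29 mm across from y = -42 to +40 mm, blunt cone tip at +y; the axis lies 17 mm above the underside; 0.04 kg. Grasp across the barrel. Origin: at mid-length on its underside (on the bench at the start), y along the tube, z up; a small foot keeps it from rolling
- bottle_tray: black tray, 164 x 84 mm, walls 4 mm thick and 30 mm high, floor 5 mm thick, fixed to the bench; one dividing wall makes two square bays of 76 x 76 mm inside. Origin: centre of the underside, on the bench; the bays' centres lie at x = +40 and -40 mm, y = 0 in its frame; z up
- vial_tray: black tray, 100 x 52 mm, walls 4 mm thick and 16 mm high, floor 5 mm thick, fixed to the bench; one dividing wall makes two square bays of 44 x 44 mm inside. Origin: centre of the underside, on the bench; the bays' centres lie at x = +24 and -24 mm, y = 0 in its frame; z up
- tube_cradle: black cradle for one lying tube, fixed to the bench: base plate 130 x 78 x 5 mm, two cross bars along y at x = +30 and -30 mm, 10 mm wide, tops 16 mm above the bench; at the bars' ends posts 10 mm square, 36 mm high, 50 mm apart inside. The tube lies along x on the bars, its middle over the origin, either way round. Origin: centre of the underside, on the bench; z up
- sample_rack: bystander: white rack of sample tubes with yellow caps, 86 x 126 x 48 mm, loose, to be left alone. Origin: centre of the underside
- cluster_rack: bystander: whitish rack full of small white tubes, 94 x 136 x 43 mm, loose, to be left alone. Origin: centre of the underside

How it is judged:
By the outcome, as a careful person would: the job done as asked, in the order asked, and still so for the second after the job is handed in, with the robot touching nothing.
It also fails if it takes over 128 s, if anything falls off the work surface, if the arm or the gripper's body presses on something with over 40 N, if the wrist force passes 120 N, or if a joint passes its speed limit or range.

### The arm

A 6-joint arm with a two-finger parallel gripper is mounted at the origin on a cart in front of the work surface, level with it; the furniture and walls round the work are solid. World frame = base frame: x ahead of the robot, y to its left, z up, the work surface at z = 0. Lengths are in m, angles in degrees, forces in N, time in s.
With the tool pointing down it reaches from about 0.3 to 1 m from the base axis. Payload 5.1 kg.
Tool frame: the origin (TCP) lies at the centre of the arm's flange, where the gripper is bolted on; the fingertips stand 190 mm ahead of it and the grasp point (between the pads) lies 171 mm ahead of it (bot.tcp_to_tips is the distance from the TCP to the fingertips, in m); z points along the fingers, y is the direction in which the jaws open and shut (so a half turn about z gives the same grasp; the last joint's range is limited). The gripper opens to 95 mm and grips with 3 to 60 N. Pads are 20 mm wide; open, the fingers measure 119 mm over their backs; the gripper's body (75 mm by 180 mm) begins 59 mm behind the grasp point.
Start: joints at [59.152, 7.093, 94.555, -0, 78.352, -4.733], TCP at [0.286, 0.584, 0.405] pointing down, gripper open.
Joint ranges: [-149.61, 149.61], [-58.7, 133.49], [1.44, 155.28], [-77.14, 257.14], [18.33, 153.61], [-166.67, 166.67]. Speed limits (degrees/s): [147.25, 147.25, 180, 180, 180, 180].

### API

Orientations are given as a 3x3 rotation matrix whose columns are the frame's x, y, z axes.
In Python, from plant import bot gives the robot as it stands. Calls block until the motion is done:
- bot.move_pose(position, orientation): joint-space move of the TCP to a pose.
- bot.move_linear(position, rate=0.15, orientation=None, stop_force=None): straight line of the TCP; orientation=None keeps the orientation; rate is the mean speed in m/s. With stop_force (N) it stops when the force on the tool has changed by that much, and returns True; else False.
- bot.set_joints(angles): joint-space move.
- bot.open() and bot.close_gripper(force=None): open the fingers fully, or close them until they stop; force is the grip in N (None keeps the last).
- bot.sleep(seconds).
- bot.solve_ik(position, orientation): joint angles nearest the present ones, or None.
- bot.read_state(): the state.
- bot.capture(name): name is "side" or "top" or "wrist"; returns a dict with "pixels" (400x640x3 uint8, red, green, blue), "K" (3x3 intrinsics, pixels), "R" (3x3) and "t" (3): a world point X has camera coordinates R X + t; the wrist camera has in their place "mount" (4x4, takes a point from camera to tool coordinates, whose origin is the TCP and whose axes are the flange's). Camera axes: x right, y down, z forward; pixel columns grow to the right and rows downward; lengths in m; the calibration is good to about 2 mm. A picture is of the moment at which its call begins: read the wrist's pose just before it. There is no depth.
A pose or a line that the arm cannot do raises bot.MotionError and nothing moves.
- bot.hand_in(): hands the job in, once; it reports no verdict.
The state is a dict: "t": time; "q": joint angles; "joint_vel": joint speeds; "effort": joint torques, N m; "ee_pos": TCP position; "eef_rot": TCP orientation; "force": force on the tool from outside, world axes, zero at the start; "torque": the same for the moment, N m; "finger_gap": opening from 0.0 (shut) to 1.0 (fully open).
Only numpy, scipy, OpenCV 4.12 (cv2) and the standard library are available. Lean on these libraries where they do the work, as an engineer would, in place of code of your own. Each camera call takes 0.05 s, during which the arm holds its last target. There are 200 camera calls.

## Working session

There is one attempt and no reset: what is moved stays moved. The work goes in short steps, each a Python script; the robot and the scene stay as the last script left them, time stands still between calls to the robot, and variables do not carry over. Pictures are saved under pics/ and viewed, on a budget of 14 in all, crops included, one or two more only if the job needs it, and the job is handed in when it is done.

```bash
mkdir -p pics; ls; python3 - <<'E'
from plant import bot
import cv2,pickle
d={}
for n in("side","top","wrist"):
    s=bot.read_state();c=bot.capture(n);c["s"]=s;d[n]=c
    cv2.imwrite(f"pics/{n}0.png",c["pixels"][:,:,::-1])
pickle.dump(d,open("c0.pkl","wb"))
for n in("side","top"):
    c=d[n];print(n,c["K"],c["R"],-c["R"].T@c["t"])
print(d["wrist"]["mount"],d["wrist"]["K"],s["t"],s["eef_rot"])
E
```

```text
pics
side [[443.36712878   0.         320.67006372]
 [  0.         443.36712878 198.24114229]
 [  0.           0.           1.        ]] [[ 0.92765315 -0.37322785  0.01267279]
 [-0.13789873 -0.37388753 -0.91716523]
 [ 0.34704981  0.84906365 -0.39830559]] [ 0.15973665 -1.06920924  0.50396264]
top [[453.94344762   0.         323.5692034 ]
 [  0.         453.94344762 194.52610693]
 [  0.           0.           1.        ]] [[-0.02043915 -0.99978959  0.00173907]
 [-0.99622013  0.02021923 -0.0844786 ]
 [ 0.08442566 -0.00345917 -0.99642378]] [ 0.44670362 -0.04184539  1.34305578]
[[-8.26865276e-04 -9.72144846e-01 -2.34379424e-01  6.42212904e-02]
 [ 9.99999590e-01 -7.17477560e-04 -5.51980303e-04 -3.89621496e-04]
 [ 3.68442829e-04 -2.34379784e-01  9.72145041e-01  1.94260518e-02]
 [ 0.00000000e+00  0.00000000e+00  0.00000000e+00  1.00000000e+00]] [[287.05949151   0.         322.92078365]
 [  0.         287.05949151 200.52629692]
 [  0.           0.           1.        ]] 0.1 [[-8.97907386e-01  4.40183351e-01 -9.71391701e-04]
 [ 4.40184397e-01  8.97905902e-01 -1.63948119e-03]
 [ 1.50546016e-04 -1.89969374e-03 -9.99998184e-01]]
```

View pics/top0.png

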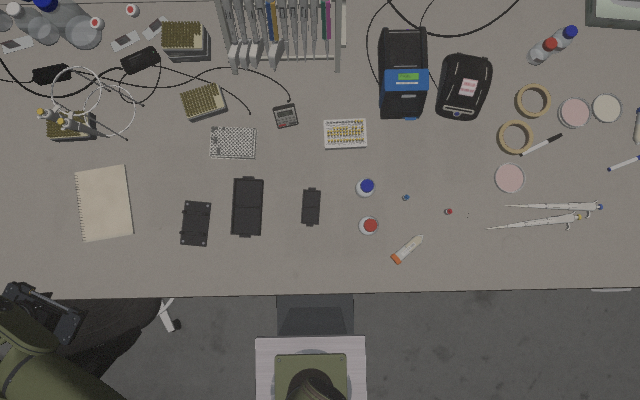

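View pics/side0.png

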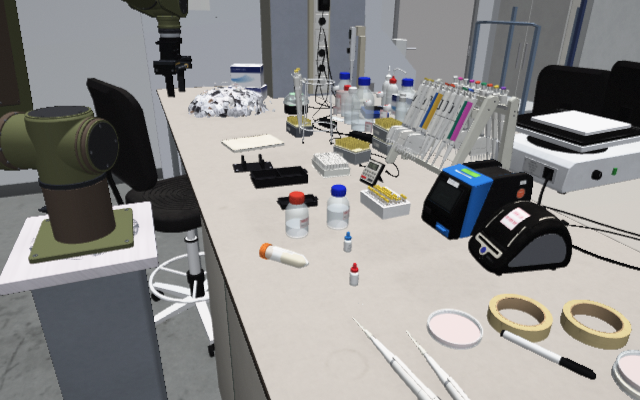

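View pics/wrist0.png

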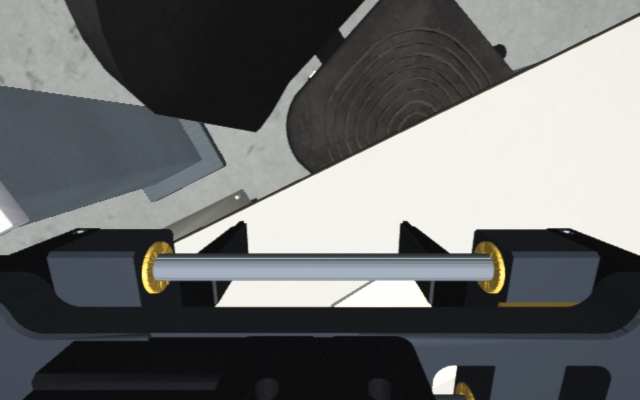

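The top view shows, left to right:

| Item | Pixel |
|---|---|
| cradle | (195,223) |
| bottle tray | (247,207) |
| vial tray | (311,207) |
| blue bottle | (366,187) |
| red bottle | (369,226) |
| blue vial | (405,197) |
| red vial | (448,211) |
| tube, cap lower left | (407,249) |

The side view agrees with this. The wrist camera isn't over the work yet. I'll take coarse positions from the top view, then look from close by.

```bash
cat > h.py <<'E'
import numpy as np,cv2
def cam(c):
    """returns K, R(world->cam), centre"""
    if "mount" in c:
        M=np.array(c["mount"]);s=c["s"];Rw=np.array(s["eef_rot"])
        return c["K"],(Rw@M[:3,:3]).T,Rw@M[:3,3]+np.array(s["ee_pos"])
    return c["K"],c["R"],-c["R"].T@c["t"]
def ray(c,uv,z):
    K,R,o=cam(c);uv=np.atleast_2d(uv)
    d=(R.T@np.linalg.inv(K)@np.c_[uv,np.ones(len(uv))].T).T
    return o+d*((z-o[2])/d[:,2])[:,None]
def proj(c,X):
    K,R,o=cam(c);p=K@(R@(np.asarray(X)-o));return p[:2]/p[2]
def blobs(m,amin=6):
    n,l,st,ce=cv2.connectedComponentsWithStats(m.astype(np.uint8))
    return [(ce[i],st[i,4],(l==i)) for i in range(1,n) if st[i,4]>=amin]
def rect(m):
    p=np.argwhere(m)[:,::-1].astype(np.float32);return cv2.minAreaRect(p)
def col(c):
    hsv=cv2.cvtColor(np.ascontiguousarray(c["pixels"]),cv2.COLOR_RGB2HSV).astype(int);h,s,v=hsv[...,0],hsv[...,1],hsv[...,2]
    sat=(s>110)&(v>60)
    return dict(red=sat&((h<6)|(h>172)),orange=sat&(h>=6)&(h<18),blue=sat&(h>100)&(h<130),black=(v<60))
def down(a):
    """tool down; jaw (y) axis at world angle a degrees"""
    a=np.radians(a);y=np.array([np.cos(a),np.sin(a),0]);z=np.array([0,0,-1.]);return np.c_[np.cross(y,z),y,z]
E
python3 - <<'E'
import pickle;from h import *
d=pickle.load(open("c0.pkl","rb"));c=d["top"];m=col(c)
roi=np.zeros((400,640),bool);roi[165:275,170:470]=1
for k in m:
    for ce,a,bm in blobs(m[k]&roi):
        z={"black":.02,"orange":.017}.get(k,.1 if a>60 else .04)
        print(k,ce.round(1),a,ray(c,ce,z)[0].round(3))
        if k=="black":
            b=cv2.boxPoints(rect(bm));print(ray(c,b,z)[:,:2].round(3).tolist())
c=d["side"];m=col(c)
for k in("red","blue","orange"):
    for ce,a,bm in blobs(m[k]&(np.indices((400,640))[0]>180)&(np.indices((400,640))[1]<400)): print("side",k,ce.round(1),a,ray(c,ce,.09 if a>100 else .04)[0].round(3))
E
```

```text
red [449.4 210.9] 17 [ 0.503 -0.407  0.04 ]
red [370.2 224.8] 126 [ 0.467 -0.172  0.1  ]
orange [395.4 258.6] 56 [ 0.369 -0.251  0.017]
blue [366.7 185.2] 124 [ 0.575 -0.165  0.1  ]
blue [406.5 196.5] 11 [ 0.546 -0.285  0.04 ]
black [246.9 206.7] 1578 [0.528 0.178 0.02 ]
[[0.445, 0.226], [0.619, 0.215], [0.612, 0.129], [0.439, 0.14]]
black [310.3 207.1] 392 [ 0.523 -0.007  0.02 ]
[[0.473, 0.022], [0.58, 0.012], [0.576, -0.037], [0.468, -0.027]]
black [195.3 223.3] 1047 [0.482 0.328 0.02 ]
[[0.425, 0.376], [0.551, 0.364], [0.541, 0.284], [0.416, 0.297]]
side red [296.4 197.4] 180 [ 0.469 -0.162  0.09 ]
side red [354.2 267.8] 45 [ 0.499 -0.416  0.04 ]
side blue [338.3 190.4] 155 [ 0.579 -0.157  0.09 ]
side blue [347.7 236.1] 35 [ 0.542 -0.295  0.04 ]
side orange [263.1 249.9] 96 [ 0.352 -0.287  0.04 ]
```

```bash
cat > look.py <<'E'
from plant import bot
from h import *
import pickle,sys
def look(name,x,y,z,a=90):
    bot.move_pose([x+.064,y,z],down(a));bot.sleep(.15)
    s=bot.read_state();c=bot.capture("wrist");c["s"]=s
    pickle.dump(c,open(name+".pkl","wb"));cv2.imwrite(f"pics/{name}.png",c["pixels"][:,:,::-1]);return c
E
python3 - <<'E'
from look import *
look("A",.5,.17,.40);look("B",.47,-.27,.40)
s=bot.read_state();print(s["t"],s["q"],s["ee_pos"])
E
```

```text
3.975 [-3.18708617e+01  8.04963560e-01  1.01635090e+02  5.28170250e-03
  7.75600221e+01 -1.21956509e+02] [ 0.53439159 -0.26912647  0.40001203]
```

View pics/A.png

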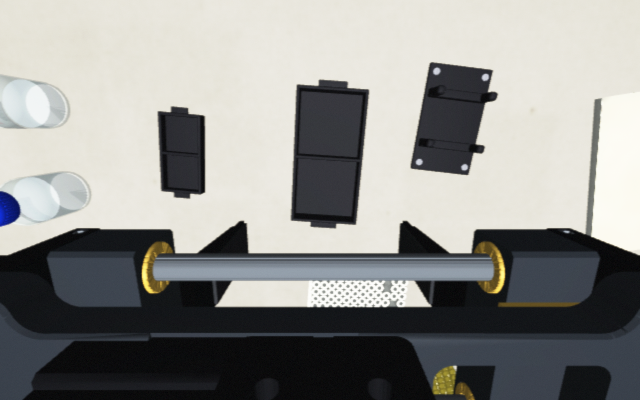

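View pics/B.png

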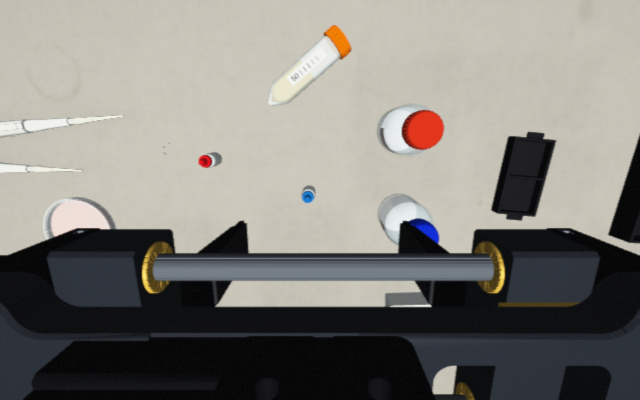

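The A view shows the bottle tray centred near (330,153), the vial tray at (182,152) and the cradle at (451,119), with four white screws. The B view shows the red cap at (422,129), the blue cap partly behind a finger at (424,233), the vials at (207,160) and (308,195), and the tube running from (337,42) to (272,102). Next I'll measure all of these.

```bash
python3 - <<'E'
import pickle;from h import *
A=pickle.load(open("A.pkl","rb"));B=pickle.load(open("B.pkl","rb"));T=pickle.load(open("c0.pkl","rb"))["top"]
print("nadir",proj(A,cam(A)[2]-[0,0,.3]),cam(A)[2])
m=col(A)["black"].copy();m[228:]=0
# bridge tray interiors, then cut tabs
for ce,a,bm in blobs(m,1500):
    k=cv2.getStructuringElement(cv2.MORPH_RECT,(35,35))
    o=cv2.morphologyEx(cv2.morphologyEx(bm.astype(np.uint8),cv2.MORPH_CLOSE,np.ones((7,7))),cv2.MORPH_OPEN,k)
    b=cv2.boxPoints(rect(o>0));b=b[np.argsort(b[:,0])]
    zl,zr=(.03,.03) if a>7000 else (.016,0) if ce[0]<250 else (.005,.005)
    P=np.r_[ray(A,b[:2],zl),ray(A,b[2:],zr)][:,:2];c=P.mean(0)
    r=cv2.minAreaRect((P*1000).astype(np.float32));P=P[:]
    print(ce.round(0),a,"centre",c.round(4),"rect mm",np.round(r[1],1),round(r[2],1))
g=cv2.cvtColor(A["pixels"],cv2.COLOR_RGB2GRAY);sub=np.zeros_like(g);sub[60:180,410:497]=(g>130)[60:180,410:497]
s=[ce for ce,a,_ in blobs(sub,6) if a<80];P=ray(A,s,.006)[:,:2];print("screws",np.round(s,1).tolist(),P.round(4).tolist(),P.mean(0))
m=col(B)
for k in("red","blue","orange"):
    for ce,a,bm in blobs(m[k],30):
        z=.017 if k=="orange" else .095 if a>500 else .042
        print(k,ce.round(1),a,ray(B,ce,z)[0].round(4))
# tube: bright/yellowish vs bench + orange
hsv=cv2.cvtColor(B["pixels"],cv2.COLOR_RGB2HSV).astype(int);bg=np.median(B["pixels"][20:110,150:250].reshape(-1,3),0)
d=np.abs(B["pixels"].astype(int)-bg).max(2)>22;d[115:]=0;d[:,:240]=0;d[:,365:]=0
bl=max(blobs(cv2.morphologyEx(d.astype(np.uint8),cv2.MORPH_CLOSE,np.ones((9,9)))),key=lambda t:t[1])
r=rect(bl[2]);P=ray(B,cv2.boxPoints(r),.015)[:,:2];print("tube",r,P.round(3).tolist(),P.mean(0),[np.linalg.norm(P[i]-P[i-1]).round(4) for i in range(4)],bg)
E
```

```text
nadir [323.00859334 131.36464949] [0.49931449 0.1698841  0.38059624]
[451. 118.] 6127 centre [0.4864 0.3298] rect mm [ 80.1 134.5] 84.6
[327. 160.] 2887 centre [ 0.3523 -0.2024] rect mm [0. 0.] 0.0
[182. 152.] 3543 centre [ 0.5272 -0.0107] rect mm [47.7 99.2] 84.4
screws [[436.1, 70.9], [485.0, 77.0], [418.7, 161.6], [464.1, 166.8]] [[0.4281, 0.3068], [0.435, 0.3668], [0.5375, 0.2943], [0.5442, 0.3541]] [0.48618164 0.33050413]
red [422.7 129.4] 1289 [ 0.468  -0.1737  0.095 ]
red [204.7 160.8] 129 [ 0.5037 -0.4089  0.042 ]
blue [307.4 196.6] 110 [ 0.5466 -0.2889  0.042 ]
blue [425.8 228.8] 341 [ 0.5876 -0.1421  0.042 ]
orange [338.7  40.1] 440 [ 0.3681 -0.2521  0.017 ]
tube ((306.747802734375, 68.28319549560547), (33.20744705200195, 102.72671508789062), 48.8140754699707) [[0.421, -0.349], [0.349, -0.257], [0.375, -0.231], [0.45, -0.324]] [ 0.39873553 -0.29029523] [np.float64(0.0382), np.float64(0.1171), np.float64(0.0365), np.float64(0.1192)] [201. 197. 186.]
```

```bash
cat > act.py <<'E'
from look import *
TT=bot.tcp_to_tips
ZH=.42
def pick(x,y,ztip,a,force):
    R=down(a);bot.open()
    bot.move_pose([x,y,max(ztip+TT+.08,.36)],R)
    bot.move_linear([x,y,ztip+TT+.0],.12)
    bot.close_gripper(force);bot.sleep(.2);g=bot.read_state()["finger_gap"]
    bot.move_linear([x,y,ZH],.15);g2=bot.read_state()["finger_gap"]
    print("gap mm",g*95,g2*95);return g2
def place(x,y,ztip,a):
    R=down(a);bot.move_pose([x,y,ZH],R)
    bot.move_linear([x,y,ztip+TT+.012],.12);bot.sleep(.2)
    hit=bot.move_linear([x,y,ztip+TT-.003],.03,stop_force=3)
    s=bot.read_state();print("hit",hit,"tip z-nominal mm",(s["ee_pos"][2]-TT-ztip)*1000,"F",np.round(s["force"],1))
    bot.open();bot.sleep(.2)
    bot.move_linear([x,y,ZH-.06],.15);print("t",bot.read_state()["t"])
E
python3 - <<'E'
from act import *
A=pickle.load(open("A.pkl","rb"))
g=cv2.cvtColor(A["pixels"],cv2.COLOR_RGB2GRAY);m=(g<110);m[226:]=0;m[:,:280]=0;m[:,385:]=0
o=cv2.morphologyEx(m.astype(np.uint8),cv2.MORPH_OPEN,np.ones((35,45)))
r=rect(o>0);P=ray(A,cv2.boxPoints(r),.03)[:,:2];c=P.mean(0)
e=[P[i]-P[i-1] for i in range(4)];L=[np.linalg.norm(v) for v in e];u=e[int(np.argmax(L))];u/=np.linalg.norm(u);u*=np.sign(u[0])
print("tray",c,u,np.degrees(np.arctan2(u[1],u[0])),np.round(L,4))
ok=max(L)>.155 and max(L)<.172 and min(L)>.078 and min(L)<.09
if ok:
    np.save("btray.npy",np.r_[c,u])
    a=90+np.degrees(np.arctan2(u[1],u[0]))
    if pick(.468,-.173,.074,a,25)>.2:
        q=c+.04*u;print(q);place(q[0],q[1],.079,a)
E
```

```text
tray [0.53047853 0.17623684] [ 0.99996024 -0.00891756] -0.5109452637360423 [0.089  0.1647 0.0796 0.1651]
gap mm 35.82923527085625 35.69160020107914
[0.57047694 0.17588014]
hit True tip z-nominal mm -0.45909481100890603 F [-0.4 -0.8  2.7]
t 13.425
```

The red bottle came down on the bay floor at the nominal height. Next is the blue one.

```bash
python3 - <<'E'
from act import *
c=np.load("btray.npy")[:2];t=np.radians(-3);u=np.array([np.cos(t),np.sin(t)])
if pick(.577,-.166,.074,87,25)>.2:
    q=c-.04*u;print(q);place(q[0],q[1],.079,87)
look("C",.50,.06,.42,87);print(bot.read_state()["t"])
E
```

```text
gap mm 35.63581226045142 35.50148708078028
[0.49053334 0.17833028]
hit True tip z-nominal mm -0.6585822391619173 F [ 0.1 -1.6  2.5]
t 23.5667
24.425
```

View pics/C.png

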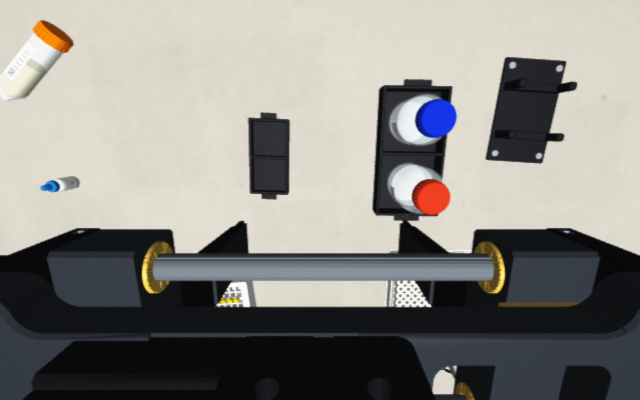

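Both bottles stand upright in separate bays (blue cap at (436,117), red cap at (430,196)), and the vial tray's divider is at (269,156). Vials next.

```bash
python3 - <<'E'
from act import *
C=pickle.load(open("C.pkl","rb"));print("check",ray(C,[[269,156]],.016))
t=np.radians(-5.5);u=np.array([np.cos(t),np.sin(t)]);c=np.array([.5265,-.0095]);a=84.5
for (x,y),s in (((.5465,-.288),1),((.5037,-.4085),-1)):
    if pick(x,y,.018,a,10)*95<10: print("missed");break
    q=c+s*.024*u;place(q[0],q[1],.023,a)
look("D",.48,-.03,.36,a);print(bot.read_state()["t"])
E
```

```text
check [[ 0.52553717 -0.00911538  0.016     ]]
gap mm 16.924475707054924 16.996633559572622
hit True tip z-nominal mm -0.9171172935589291 F [1.3 0.1 2. ]
t 36.5
gap mm 16.412939159508667 16.76894076895569
hit True tip z-nominal mm -0.9644444070118843 F [ 0.3 -0.2  1.4]
t 49.1583
49.6667
```

View pics/D.png

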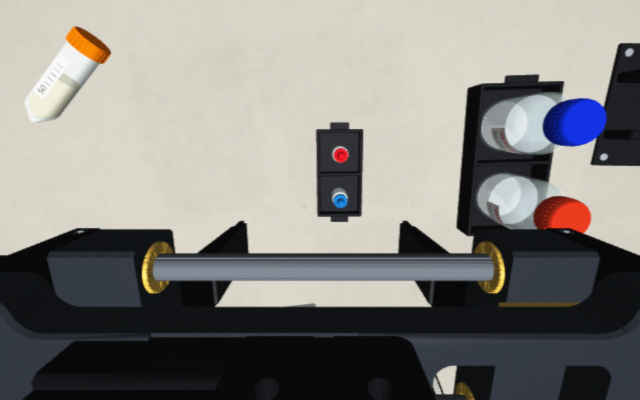

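Both vials stand in their bays, red at (340,155) and blue at (340,199). Now the tube.

```bash
python3 - <<'E'
from act import *
t=np.radians(-52);print(t)
if pick(.3985,-.2905,.004,38,12)*95>20:
    place(.4863,.3302,.0175,83.5)
look("E",.45,.31,.36,83.5);print(bot.read_state()["t"])
c=bot.capture("side");cv2.imwrite("pics/sideE.png",c["pixels"][:,:,::-1][80:300,150:450].repeat(2,0).repeat(2,1))
E
```

```text
-0.9075712110370514
gap mm 28.657411058526332 28.42817851983753
hit True tip z-nominal mm 0.6535510626178437 F [0.1 0.9 2.5]
t 62.6833
63.15
```

View pics/E.png

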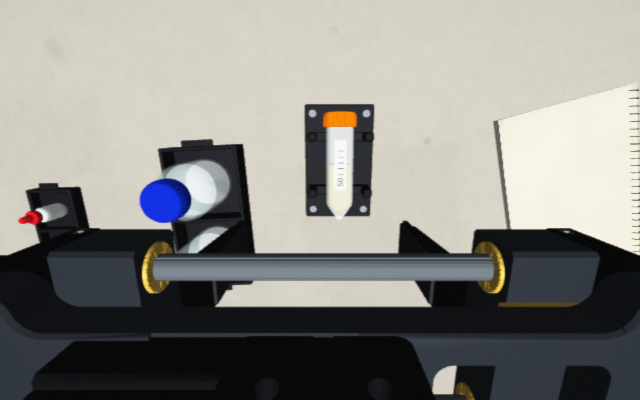

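View pics/sideE.png

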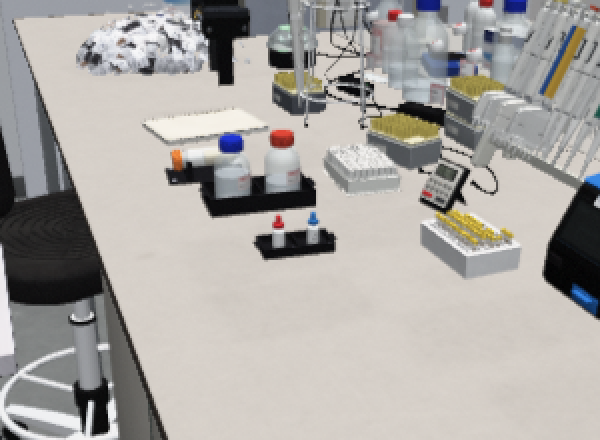

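Everything is in its holder. A numeric check of the tube's centring is left: its cap end is near row 111 and its tip near row 219.

```bash
python3 - <<'E'
import pickle;from h import *
E=pickle.load(open("E.pkl","rb"));g=cv2.cvtColor(E["pixels"],cv2.COLOR_RGB2GRAY);m=(col(E)["orange"])
o=max(blobs(m[:225]),key=lambda b:b[1]);p=np.argwhere(o[2]);print("orange rows",p[:,0].min(),p[:,0].max(),o[0])
sub=np.zeros_like(g);sub[100:225,300:380]=(g>130)[100:225,300:380]
bl=blobs(sub,6);s=[b[0] for b in bl if b[1]<90];P=ray(E,s,.006)[:,:2];c=P.mean(0);print(np.round(s,1).tolist(),c)
tb=max(bl,key=lambda b:b[1]);q=np.argwhere(tb[2]);i=q[:,0].argmax();tip=q[i][::-1]
a=ray(E,[[o[0][0],p[:,0].min()-.5]],.047)[0,:2];b=ray(E,[tip+[0,.5]],.0305)[0,:2]
u=(P[P[:,0].argsort()[2:]].mean(0)-P[P[:,0].argsort()[:2]].mean(0));u/=np.linalg.norm(u)
print("len",np.linalg.norm(b-a),"mid off along/across mm",((a+b)/2-c)@u*1000,np.cross(u,(a+b)/2-c)*1000,"yaw",np.degrees(np.arctan2(*(b-a)[::-1])),np.degrees(np.arctan2(u[1],u[0])))
E
```

```text
orange rows 111 127 [339.67592593 118.81481481]
[[312.1, 113.0], [366.1, 113.1], [312.8, 208.6], [362.9, 208.7]] [0.48616066 0.33016003]
len 0.12923165053865673 mid off along/across mm 6.037651565736846 -22.749048948887285 yaw -25.63960722570052 -6.561630013214765<stdin>:9: DeprecationWarning: Arrays of 2-dimensional vectors are deprecated. Use arrays of 3-dimensional vectors instead. (deprecated in NumPy 2.0)
```

The tip detection picked up bench pixels: a length of 129 mm can't be right. I'll restrict it to the tube's columns.

```bash
python3 - <<'E'
import pickle;from h import *
E=pickle.load(open("E.pkl","rb"));im=E["pixels"].astype(int)
for r in range(208,225): print(r,im[r,339])
for r in (217,219,221):
  for rc in (110.5,111.5):
    a=ray(E,[[339.7,rc]],.047)[0,:2];b=ray(E,[[339.5,r]],.0305)[0,:2];c=np.array([.4862,.3302]);t=np.radians(-6.5);u=np.array([np.cos(t),np.sin(t)]);v=np.array([-u[1],u[0]])
    print(r,rc,"len",np.linalg.norm(b-a).round(4),"off",(((a+b)/2-c)@u*1000).round(1),(((a+b)/2-c)@v*1000).round(1),a.round(4),((a-c)@u).round(4),((b-c)@u).round(4))
# orange/barrel junction: orange ends at row 127 -> y=-42mm at top of cap
j=ray(E,[[339.7,127.5]],.047)[0,:2];print("junction along",(j-c)@u)
E
```

```text
208 [241 237 217]
209 [241 237 217]
210 [238 235 214]
211 [234 231 210]
212 [229 226 204]
213 [224 222 203]
214 [221 222 211]
215 [228 230 227]
216 [238 240 236]
217 [242 243 240]
218 [240 242 238]
219 [226 226 216]
220 [214 210 200]
221 [212 209 196]
222 [214 209 198]
223 [213 209 196]
224 [215 211 199]
217 110.5 len 0.1133 off 1.6 -0.5 [0.4313 0.3349] -0.0551 0.0582
217 111.5 len 0.1124 off 2.0 -0.5 [0.4322 0.3348] -0.0541 0.0582
219 110.5 len 0.1156 off 2.7 -0.5 [0.4313 0.3349] -0.0551 0.0605
219 111.5 len 0.1147 off 3.2 -0.5 [0.4322 0.3348] -0.0541 0.0605
221 110.5 len 0.118 off 3.9 -0.5 [0.4313 0.3349] -0.0551 0.0629
221 111.5 len 0.1171 off 4.4 -0.5 [0.4322 0.3348] -0.0541 0.0629
junction along -0.0389934452783987
```

The tube's middle is about 2 mm off along the cradle and 0.5 mm across, which is within calibration error. Last, I'll confirm the racks haven't moved and hand in.

```bash
python3 - <<'E'
from look import *
bot.move_pose([.286,.584,.405],down(64));bot.sleep(.3)
T=pickle.load(open("c0.pkl","rb"))["top"]["pixels"].astype(int);c=bot.capture("top")["pixels"].astype(int)
d=np.abs(c-T).max(2)
print("rack diffs",[ (d[r0:r1,c0:c1]>30).mean() for r0,r1,c0,c1 in((112,155,315,375),(120,165,203,262))],bot.read_state()["t"])
bot.hand_in()
E
```

```text
rack diffs [np.float64(0.0), np.float64(0.0)] 64.9
the job is handed in; nothing more can be done
```

The job is handed in at 64.9 s, in the order asked. The two bottles went into the large bays, the two vials into the small bays, and the tube into the cradle.

- **Bottles and vials:** each touched down within 1 mm of its expected height. The last wrist and side pictures show them standing, one to a bay.
- **Tube:** it lies on the bars between the posts. Its middle is about 2 mm off centre along the cradle (estimates ran from 1.6 to 4.4 mm, depending on where the tip was read) and about 0.5 mm across. I left it there because that is close to the calibration error.
- **Racks:** the top view shows no change at either rack.
- **Checks that disagreed:** one automatic check of the tube's tip picked up bench pixels and gave an impossible 129 mm length; I redid it by hand. The bottle tray's angle came out at -0.5° in the wrist view and -3.6° in the top view, a difference of about 2 mm at the bays, well within their clearance.

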